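# Vent the anaerobic jar: free the valve's lock nut, then press its pin

## Task

The anaerobic jar must be vented before it is opened: unscrew the tiny knurled brass lock nut on its vent valve all the way up to its stop, then press the freed pin well down, keep it down for about two seconds, and let it spring back up. The valve sits in a soft rubber sleeve, so go gently: do not shove it down, pull it up or bend it over, and leave the things round the jar where they are.

Things in the scene. Friction and masses are not known exactly. Their poses are not given: they have to be found in the camera images.
- jar: anaerobic jar fixed to the bench, origin under its centre, z up: clear plastic 110 mm wide, black foot ring 150 mm wide, grey metal lid 128 mm wide with three side clips, lid top at 125 mm. The vent valve rises from the lid 28 mm from its centre, towards the jar's x axis; a 12 mm high black rubber-capped stub stands on the lid 58 mm from the valve, at the jar's -x side
- port (a point): point on the lid's top on the valve's axis, axes as the jar's. Heights above it with the valve seated deepest and the nut down: brass stem (10 mm wide) to 26 mm, lock nut 26 to 38 mm, tip of the steel pin (6.6 mm wide, flat, topmost of all) 50 mm. The whole valve may stand 0 to 14 mm higher in its rubber sleeve than that, which is not measured: touch the tip lightly, or look
- nut (a joint): turn of the knurled brass lock nut (round, 13 mm wide, 12 mm high, white mark; pin tip 18 mm above its middle when down), rad: 0 screwed down on the stem, locking the pin; grows as unscrewed, counter-clockwise from above; stop at 4.2. Starts at 0 to 0.3. Climbs 0.95 mm per rad on the pin; turns with 0.03 N m, stays where left
- pin (a joint): how far the pin is pressed into the stem, m: 0 sprung up, at most 0.0038. The nut rides on the pin and goes down with it until it meets the stem, so the pin goes only as far as the nut has climbed. The spring takes 1.8 N to start and 1.0 N more per mm (4.8 N at 3 mm); the vent is open from 3 mm on
- stem (a joint): how far the brass stem is pushed down in its rubber sleeve, m: 0 unloaded, negative when pulled up. The rubber yields about 1 mm for 15 N; beyond 1.0 mm (15 N) either way the valve is torn loose
- lean_x (a joint): bending of the stem in its sleeve about the port's x axis, rad: 0 upright, beyond 0.1 bent for good. At the nut's height the rubber yields about 1 mm sideways for 8 N
- lean_y (a joint): the same about the port's y axis, rad
- dish_mid (a point): middle of a loose, closed flat culture dish, amber with a clear lid, 88 mm wide, 15 mm high, on the bench by the jar
- vial_mid (a point): middle of a loose small white vial with a white cap, 35 mm wide, 66 mm high, by the jar
- cup_mid (a point): middle of a loose small white plastic cup, 47 mm wide, 46 mm high, by the jar

How it is judged:
By the outcome, as a careful person would: the job done as asked, in the order asked, and still so for the second after the job is handed in, with the robot touching nothing.
It also fails if it takes over 58 s, if anything falls off the work surface, if the arm or the gripper's body presses on something with over 40 N, if the wrist force passes 120 N, or if a joint passes its speed limit or range.

## Robot

A 6-joint arm with a two-finger parallel gripper is mounted at the origin on a cart in front of the work surface, level with it; the furniture and walls round the work are solid. World frame = base frame: x ahead of the robot, y to its left, z up, the work surface at z = 0. Lengths are in m, angles in degrees, forces in N, time in s.
With the tool pointing down it reaches from about 0.325 to 1 m from the base axis. Payload 5.1 kg.
Tool frame: the origin (TCP) lies at the very end of the fingers, on their centre line; the grasp point (between the pads) lies 19 mm behind it; x points along the fingers, y is the direction in which the jaws open and shut, and the axes are right-handed (so a half turn about x gives the same grasp; the last joint's range is limited). The gripper opens to 85 mm and grips with 20 to 120 N. Pads are 22 mm wide; open, the fingers measure 114 mm over their backs; the gripper's body (76 mm by 85 mm) begins 54 mm behind the grasp point. The pads swing forward as they close: fully open they stand 13 mm farther back than shut.
Start: joints at [68.09, 7.093, 94.555, -0, 78.352, -4.733], TCP at [0.192, 0.621, 0.231] pointing down, gripper open.
Joint ranges: [-149.61, 149.61], [-58.7, 133.49], [1.44, 155.28], [-77.14, 257.14], [18.33, 153.61], [-166.67, 166.67]. Speed limits (degrees/s): [147.25, 147.25, 180, 180, 180, 180].

## Interface

Orientations are given as [roll, pitch, yaw] about the fixed x, y, z axes, in that order (R = Rz(yaw) Ry(pitch) Rx(roll)).
In Python, from station import state, snapshot, camera_params, hand_in gives the robot as it stands. The module is installed in compiled form; this text tells all that it offers.
- The arm moves only by the tool carry_out, never from a script. Its argument "plan" is a list of rows, each an object of numbers: "tx", "ty", "tz": the shift along the tool's x, y, z in cm; "ax", "ay", "az": the turn, a rotation vector about the tool's x, y, z in rad. A call has 1 to 12 rows; each row is the pose to reach, as a shift and turn from the pose measured when the call began, along the tool's axes at that moment; what a row does not reach only later rows make up. A row lasts 1/12 s, in which the tool goes at most 41.7 mm and 7.16 degrees, less where a joint would pass 70% of its speed; a pose out of reach is approached as far as the arm can. A call with a gripper value outside its range is refused whole. "hand" is the opening, from -1 (shut) to 1 (fully open), set as the call begins (left out, the last holds). The fingers move at their own pace and stop on an object; the grip force is fixed at half the most. Time passes only in rows, so rows that repeat a pose let the fingers close. It gives the time, the measured TCP pose, the force and the opening at its end, in the units of the state.
- state(): the state, without advancing time (a new reading comes with each control period).
- snapshot(name): name is "side" or "top" or "wrist"; returns the picture (480x640x3 uint8, red, green, blue); there is no depth.
- camera_params(name): a dict with "mtx" (3x3 intrinsics, pixels), "k1" (the pictures are not rectified: a ray, as slopes to the right and down, at radius r is drawn at 1 + k1 r^2 times it, then the intrinsics apply), "R" (3x3) and "t" (3): a world point X has camera coordinates R X + t; the wrist camera has in their place "T_tool_cam" (4x4, takes a point from camera to tool coordinates, whose origin is the TCP and whose axes are the tool frame's). Camera axes: x right, y down, z forward; pixel columns grow to the right and rows downward; lengths in m; the calibration is good to about 2 mm. A picture is of the moment at which its call begins: read the wrist's pose just before it. camera_params takes no time and is no camera call.
- hand_in(): hands the job in, once; it reports no verdict.
The state is a dict: "t": time; "joint_pos": joint angles; "joint_velocities": joint speeds; "joint_torque": joint torques, N m; "ee_pos": TCP position; "eef_rot": TCP orientation; "contact_force": force on the tool from outside, world axes, zero at the start; "moment": the same for the moment, N m; "finger_gap": finger opening in m.
Only numpy, scipy, OpenCV 4.12 (cv2) and the standard library are available. Lean on these libraries where they do the work, as an engineer would, in place of code of your own. Each camera call takes 0.05 s, during which the arm holds its last target.

## Working session

There is one attempt and no reset: what is moved stays moved. The work goes in short steps, Python scripts to look and compute and a tool call to move; the robot and the scene stay as the last step left them, time stands still between calls to the robot, and variables do not carry over. Pictures are saved under pics/ and viewed, and the job is handed in when it is done.

Besides the shell and the picture viewer there is one more tool, called after "Call:" as name(argument=value, ...), one argument or row to a line, values as JSON. carry_out: Moves the arm, as the interface text tells. Its arguments: {"type":"object","properties":{"plan":{"type":"array","items":{"type":"object","properties":{"tx":{"type":"number"},"ty":{"type":"number"},"tz":{"type":"number"},"ax":{"type":"number"},"ay":{"type":"number"},"az":{"type":"number"}}}},"hand":{"type":"number"}},"required":["plan"]}

```bash
mkdir -p pics
cat > h.py <<'E'
import numpy as np, cv2, json
from station import state, snapshot, camera_params, hand_in
from scipy.spatial.transform import Rotation as Ro
def save(n,im): cv2.imwrite('pics/'+n+'.png',im[:,:,::-1])
E
python3 - <<'E'
from h import *
s=state();print(s)
for n in ("side","top","wrist"):
    p=camera_params(n);print(n,{k:np.round(v,4).tolist() for k,v in p.items()})
    im=snapshot(n);save(n+'0',im)
E
```

```text
{'t': 0.0, 'joint_pos': array([ 6.80879205e+01,  7.13420708e+00,  9.46336153e+01,  2.94442017e-04,
        7.83522414e+01, -4.73396708e+00]), 'joint_velocities': array([ 0.06051232,  0.0095002 , -0.07188882,  0.06230535,  0.06042621,
        0.04015439]), 'joint_torque': array([-2.61483663e-03, -4.23578453e+01, -3.65469003e+01, -1.82976250e-04,
        6.38717349e-03, -7.18911224e-06]), 'ee_pos': array([0.19178572, 0.6204243 , 0.2300498 ]), 'eef_rot': array([ -94.87152474,   89.87993592, -112.04969695]), 'contact_force': array([-0.39219875, -0.29348271,  0.81200875]), 'moment': array([-0.03241419, -0.03055636, -0.01949966]), 'finger_gap': 0.08560847548542135}
side {'mtx': [[530.8766, 0.0, 317.0493], [0.0, 530.8766, 241.8757], [0.0, 0.0, 1.0]], 'k1': -0.1285, 'R': [[0.9905, -0.1368, -0.0114], [-0.0699, -0.4315, -0.8994], [0.1181, 0.8917, -0.437]], 't': [-0.5275, 0.2116, 0.7167]}
top {'mtx': [[593.6467, 0.0, 322.808], [0.0, 593.6467, 229.1712], [0.0, 0.0, 1.0]], 'k1': -0.1971, 'R': [[-0.019, -0.9996, -0.0228], [-0.9939, 0.0213, -0.1086], [0.109, 0.0206, -0.9938]], 't': [0.159, 0.5605, 1.0369]}
wrist {'mtx': [[405.1481, 0.0, 319.689], [0.0, 405.1481, 244.6992], [0.0, 0.0, 1.0]], 'k1': 0.0158, 'T_tool_cam': [[-0.0002, -0.3087, 0.9512, -0.1431], [1.0, -0.0007, -0.0001, -0.0006], [0.0007, 0.9512, 0.3087, -0.0789], [0.0, 0.0, 0.0, 1.0]]}
```

View pics/side0.png

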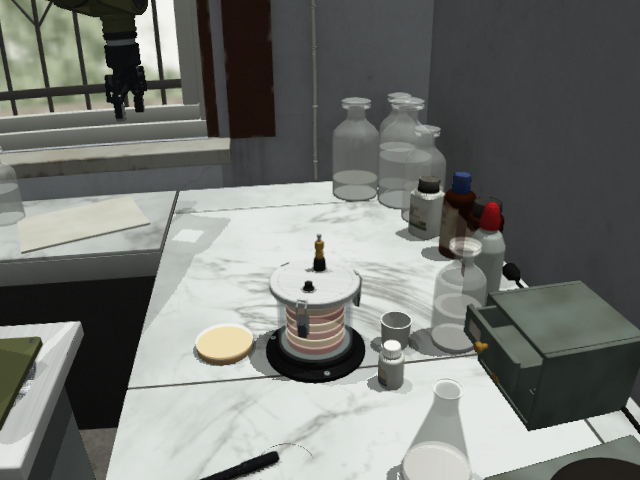

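View pics/top0.png

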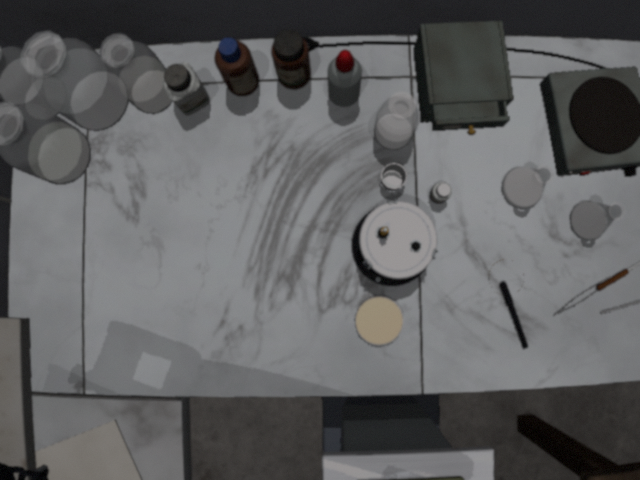

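View pics/wrist0.png

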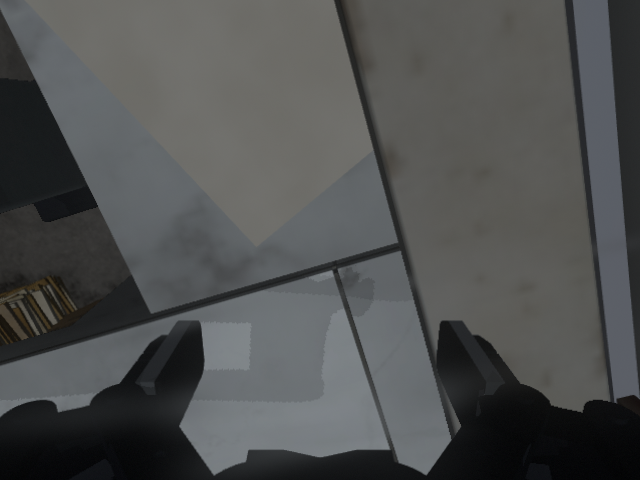

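Run:
```python
import cv2
a=cv2.imread('pics/side0.png')[225:305,260:370]; cv2.imwrite('pics/sc.png',cv2.resize(a,None,fx=7,fy=7,interpolation=cv2.INTER_CUBIC))
a=cv2.imread('pics/top0.png')[190:290,345:455]; cv2.imwrite('pics/tc.png',cv2.resize(a,None,fx=6,fy=6,interpolation=cv2.INTER_CUBIC))
```

```text
(no output)
```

View pics/sc.png

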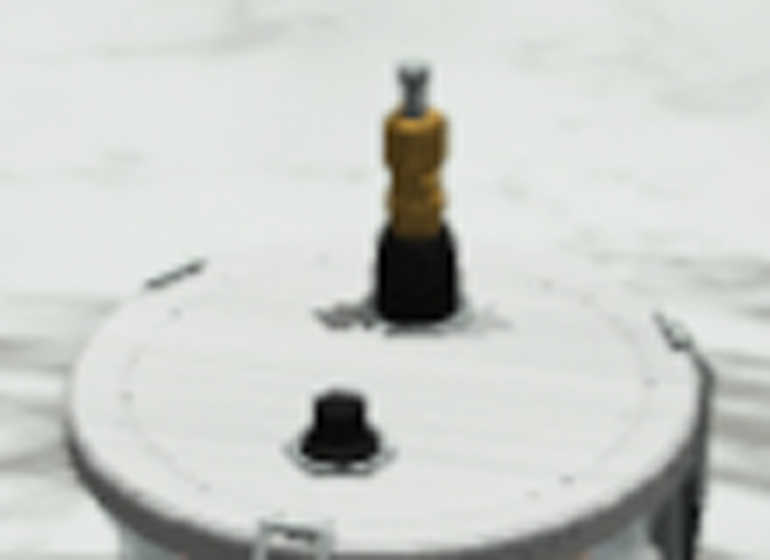

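View pics/tc.png

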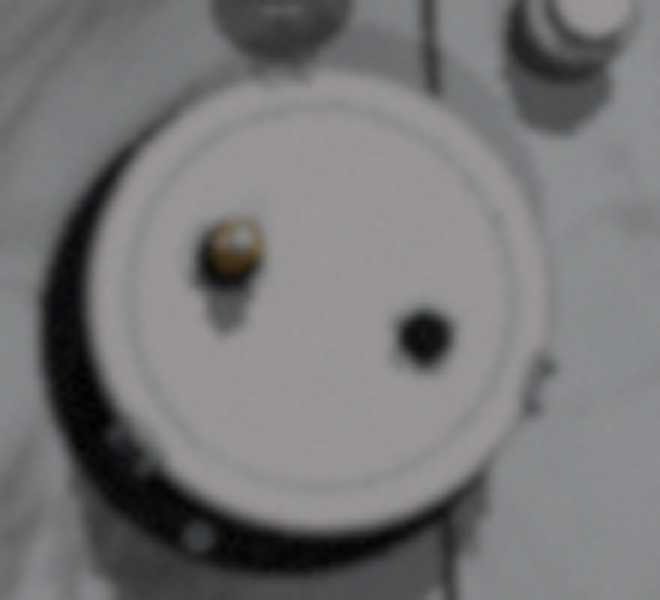

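```bash
cat >> h.py <<'E'
def ray(cam,uv,pose=None):
    p=camera_params(cam); K=np.array(p['mtx']);k=float(p['k1'])
    q=cv2.undistortPoints(np.array([[uv]],float),K,np.array([k,0,0,0,0.]),None)[0,0] 
    d=np.array([q[0],q[1],1.])
    if cam=='wrist':
        s=pose; R=Ro.from_euler('xyz',s['eef_rot'],degrees=True).as_matrix(); T=np.array(p['T_tool_cam'])
        o=R@T[:3,3]+s['ee_pos']; d=R@T[:3,:3]@d
    else:
        R=np.array(p['R']);t=np.array(p['t']); o=-R.T@t; d=R.T@d
    return o,d/np.linalg.norm(d)
def tri(rs):
    A=np.zeros((3,3));b=np.zeros(3)
    for o,d in rs:
        P=np.eye(3)-np.outer(d,d);A+=P;b+=P@o
    x=np.linalg.solve(A,b)
    return x,[np.linalg.norm(np.cross(x-o,d)) for o,d in rs]
def onz(r,z):
    o,d=r; return o+d*(z-o[2])/d[2]
def proj(cam,X,pose=None):
    p=camera_params(cam);K=np.array(p['mtx'])
    if cam=='wrist':
        R=Ro.from_euler('xyz',pose['eef_rot'],degrees=True).as_matrix(); T=np.array(p['T_tool_cam'])
        c=T[:3,:3].T@(R.T@(X-pose['ee_pos'])-T[:3,3])
    else: c=np.array(p['R'])@X+np.array(p['t'])
    q=c[:2]/c[2]; q=q*(1+p['k1']*(q@q)); return K[:2,:2]@q+K[:2,2]
E
python3 - <<'E'
from h import *
print(tri([ray('side',(319,234.3)),ray('top',(384.8,229.7))]))
# lid ring center top
print('lidcentre top',onz(ray('top',(345+318/6,190+300/6)),.125))
print('stub top',onz(ray('top',(345+425/6,190+335/6)),.137), 'side',onz(ray('side',(260+340/7,225+400/7)),.137))
print('valve base side',onz(ray('side',(319.7,225+312/7)),.125))
s=state();R=Ro.from_euler('xyz',s['eef_rot'],degrees=True).as_matrix();print(R)
E
```

```text
(array([0.54424476, 0.04859346, 0.1815275 ]), [np.float64(0.00010555682599863122), np.float64(0.00010555682599897944)])
lidcentre top [0.53290748 0.02260759 0.125     ]
stub top [ 0.52171322 -0.00485203  0.137     ] side [ 0.52191759 -0.00521287  0.137     ]
valve base side [0.54460835 0.04859468 0.125     ]
[[-5.92949769e-04  2.95344924e-01  9.55390509e-01]
 [-1.51254904e-03  9.55389319e-01 -2.95345495e-01]
 [-9.99998680e-01 -1.62020004e-03 -1.19774195e-04]]
```

Call:
carry_out(
  plan=[
    {"tx": -1, "ty": -1.5, "tz": 1.7, "ax": 0.06},
    {"tx": -2, "ty": -4, "tz": 4.6, "ax": 0.16},
    {"tx": -3, "ty": -7, "tz": 8, "ax": 0.28},
    {"tx": -4, "ty": -10, "tz": 11.4, "ax": 0.4},
    {"tx": -4, "ty": -13, "tz": 14.8, "ax": 0.52},
    {"tx": -4, "ty": -16, "tz": 18.2, "ax": 0.64},
    {"tx": -4, "ty": -19, "tz": 21.6, "ax": 0.76},
    {"tx": -4, "ty": -22, "tz": 25, "ax": 0.88},
    {"tx": -4, "ty": -25, "tz": 28.5, "ax": 1.0},
    {"tx": -4, "ty": -27.5, "tz": 31.5, "ax": 1.12},
    {"tx": -4, "ty": -29.5, "tz": 33.7, "ax": 1.22},
    {"tx": -4, "ty": -31, "tz": 35.4, "ax": 1.3},
  ],
  hand=0.0,
)

```text
validation failed for argument at $.pl...
```

```bash
cat >> h.py <<'E'
def go(X,yaw):
    "delta for tool pointing straight down with tool y at yaw deg, TCP at X"
    s=state();R=Ro.from_euler('xyz',s['eef_rot'],degrees=True).as_matrix()
    d=R.T@(np.array(X)-s['ee_pos'])*100
    a=np.radians(yaw); y=np.array([np.cos(a),np.sin(a),0]); x=np.array([0,0,-1.]); T=np.c_[x,y,np.cross(x,y)]
    rv=Ro.from_matrix(R.T@T).as_rotvec()
    print('t',round(s['t'],2),'pos',np.round(s['ee_pos'],4),'yaw_y',round(np.degrees(np.arctan2(R[1,1],R[0,1])),2),'xaxis',np.round(R[:,0],4),'j6',round(s['joint_pos'][5],1),'F',np.round(s['contact_force'],2),'M',np.round(s['moment'],3),'gap',round(s['finger_gap'],4))
    print('go cm',np.round(d,2),'rad',np.round(rv,4))
E
python3 -c "
from h import *
go([.5443,.0486,.27],-50)"
```

```text
t 0.15 pos [0.1918 0.6206 0.2303] yaw_y 72.82 xaxis [-6.0e-04 -1.5e-03 -1.0e+00] j6 -4.7 F [-0.67  0.05 -1.05] M [ 0.024 -0.023  0.047] gap 0.0855
go cm [ -3.9  -44.24  50.57] rad [2.1436e+00 1.7000e-03 1.1000e-03]
```

Call:
carry_out(
  plan=[
    {"tx": -1, "ty": -1.5, "tz": 1.7, "ax": 0.06, "ay": 0, "az": 0},
    {"tx": -2, "ty": -4, "tz": 4.6, "ax": 0.16, "ay": 0, "az": 0},
    {"tx": -3, "ty": -7, "tz": 8, "ax": 0.28, "ay": 0, "az": 0},
    {"tx": -4, "ty": -10, "tz": 11.4, "ax": 0.4, "ay": 0, "az": 0},
    {"tx": -4, "ty": -13, "tz": 14.8, "ax": 0.52, "ay": 0, "az": 0},
    {"tx": -4, "ty": -16, "tz": 18.2, "ax": 0.64, "ay": 0, "az": 0},
    {"tx": -4, "ty": -19, "tz": 21.6, "ax": 0.76, "ay": 0, "az": 0},
    {"tx": -4, "ty": -22, "tz": 25, "ax": 0.88, "ay": 0, "az": 0},
    {"tx": -4, "ty": -25, "tz": 28.5, "ax": 1.0, "ay": 0, "az": 0},
    {"tx": -4, "ty": -27.5, "tz": 31.5, "ax": 1.12, "ay": 0, "az": 0},
    {"tx": -4, "ty": -29.5, "tz": 33.7, "ax": 1.22, "ay": 0, "az": 0},
    {"tx": -4, "ty": -31, "tz": 35.4, "ax": 1.3, "ay": 0, "az": 0},
  ],
  hand=0.0,
)

```text
t: 1.15
ee_pos: [0.4392, 0.2176, 0.2707]
eef_rot: [-8.0, 89.9, -100.0]
contact_force: [0.9, 0.5, 0.3]
finger_gap: 0.0427
```

```bash
python3 -c "
from h import *
go([.5443,.0486,.27],-50)"
```

```text
t 1.15 pos [0.4392 0.2176 0.2707] yaw_y -1.97 xaxis [-3.0e-04 -1.7e-03 -1.0e+00] j6 22.1 F [0.9  0.47 0.27] M [-0.034  0.007  0.038] gap 0.0427
go cm [ 0.09 11.09 16.53] rad [ 8.383e-01  1.700e-03 -5.000e-04]
```

Call:
carry_out(
  plan=[
    {"tx": 0, "ty": 1.5, "tz": 2.2, "ax": 0, "ay": 0, "az": 0},
    {"tx": 0, "ty": 4, "tz": 5.5, "ax": 0, "ay": 0, "az": 0},
    {"tx": 0, "ty": 6.5, "tz": 9, "ax": 0, "ay": 0, "az": 0},
    {"tx": 0, "ty": 9, "tz": 13, "ax": 0, "ay": 0, "az": 0},
    {"tx": 0, "ty": 10.5, "tz": 16, "ax": 0, "ay": 0, "az": 0},
    {"tx": 0.1, "ty": 10.5, "tz": 17, "ax": 0, "ay": 0, "az": 0},
    {"tx": 0.1, "ty": 10.5, "tz": 17, "ax": 0, "ay": 0, "az": 0},
  ],
)

```text
t: 1.73
ee_pos: [0.5384, 0.0416, 0.2691]
eef_rot: [-44.7, 89.8, -136.9]
contact_force: [-0.1, 0.1, -0.1]
finger_gap: 0.0427
```

```bash
python3 -c "
from h import *
import pickle
go([.5443,.0486,.27],-140)
s=state();im=snapshot('wrist');save('w1',im);pickle.dump(s,open('s1.pkl','wb'))
u=proj('wrist',np.array([.5443,.0486,.1815]),s);print(u)
x,y=int(u[0]),int(u[1]);a=im[max(0,y-75):y+75,max(0,x-100):x+100];print(max(0,x-100),max(0,y-75));save('w1c',cv2.resize(a,None,fx=4,fy=4,interpolation=cv2.INTER_CUBIC))"
```

```text
t 1.73 pos [0.5384 0.0416 0.2691] yaw_y -2.22 xaxis [-0.0021 -0.002  -1.    ] j6 1.0 F [-0.12  0.12 -0.12] M [0.029 0.04  0.022] gap 0.0427
go cm [-0.09  0.57 -0.72] rad [ 2.4047e+00  3.4000e-03 -1.5000e-03]
[329.41037652 238.84534327]
229 163
```

View pics/w1.png

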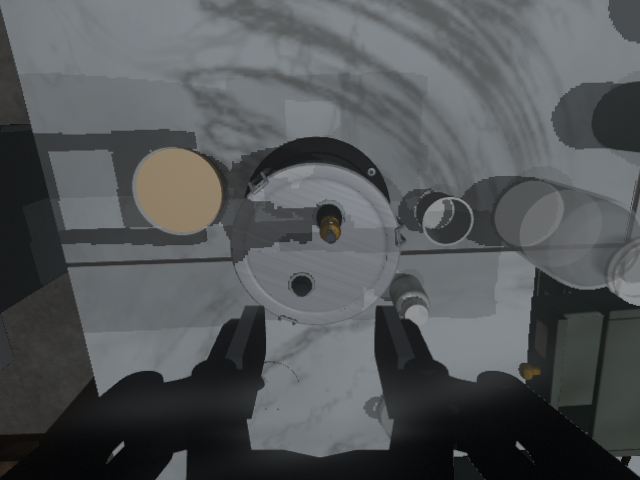

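View pics/w1c.png

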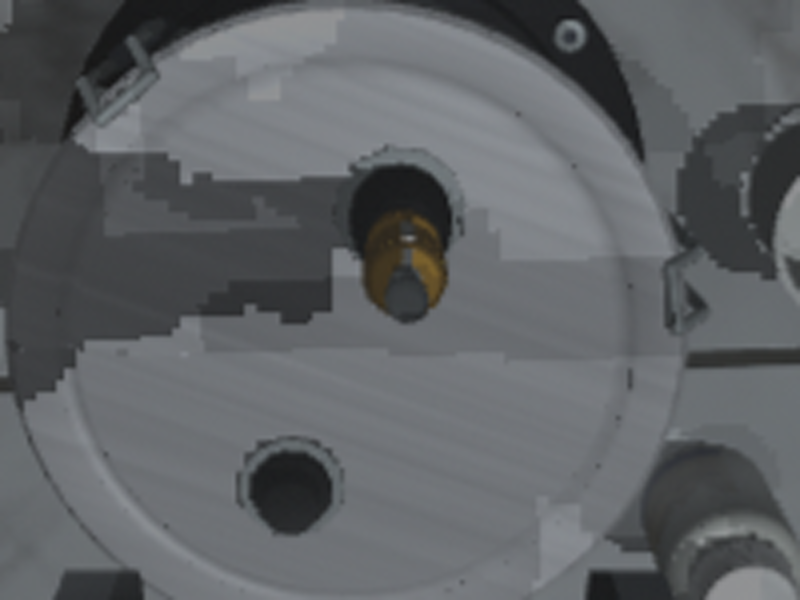

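Call:
carry_out(
  plan=[
    {"tx": 0, "ty": 0.2, "tz": -0.3, "ax": 0.08, "ay": 0, "az": 0},
    {"tx": 0, "ty": 0.6, "tz": -0.7, "ax": 0.2, "ay": 0, "az": 0},
    {"tx": 0, "ty": 0.6, "tz": -0.7, "ax": 0.32, "ay": 0, "az": 0},
    {"tx": 0, "ty": 0.6, "tz": -0.7, "ax": 0.44, "ay": 0, "az": 0},
    {"tx": 0, "ty": 0.6, "tz": -0.7, "ax": 0.56, "ay": 0, "az": 0},
    {"tx": 0, "ty": 0.6, "tz": -0.7, "ax": 0.68, "ay": 0, "az": 0},
    {"tx": 0, "ty": 0.6, "tz": -0.7, "ax": 0.8, "ay": 0, "az": 0},
    {"tx": 0, "ty": 0.6, "tz": -0.7, "ax": 0.92, "ay": 0, "az": 0},
    {"tx": 0, "ty": 0.6, "tz": -0.7, "ax": 1.04, "ay": 0, "az": 0},
    {"tx": 0, "ty": 0.6, "tz": -0.7, "ax": 1.16, "ay": 0, "az": 0},
    {"tx": 0, "ty": 0.6, "tz": -0.7, "ax": 1.28, "ay": 0, "az": 0},
    {"tx": 0, "ty": 0.6, "tz": -0.7, "ax": 1.4, "ay": 0, "az": 0},
  ],
)

```text
t: 2.78
ee_pos: [0.5434, 0.0523, 0.2692]
eef_rot: [6.2, 89.9, -166.3]
contact_force: [-0.4, -0.1, -0.0]
finger_gap: 0.0429
```

Call:
carry_out(
  plan=[
    {"tx": 0, "ty": 0, "tz": 0, "ax": 0.12, "ay": 0, "az": 0},
    {"tx": 0, "ty": 0, "tz": 0, "ax": 0.24, "ay": 0, "az": 0},
    {"tx": 0, "ty": 0, "tz": 0, "ax": 0.36, "ay": 0, "az": 0},
    {"tx": 0, "ty": 0, "tz": 0, "ax": 0.48, "ay": 0, "az": 0},
    {"tx": 0, "ty": 0, "tz": 0, "ax": 0.6, "ay": 0, "az": 0},
    {"tx": 0, "ty": 0, "tz": 0, "ax": 0.72, "ay": 0, "az": 0},
    {"tx": 0, "ty": 0, "tz": 0, "ax": 0.84, "ay": 0, "az": 0},
    {"tx": 0, "ty": 0, "tz": 0, "ax": 0.94, "ay": 0, "az": 0},
    {"tx": 0, "ty": 0, "tz": 0, "ax": 1.0, "ay": 0, "az": 0},
    {"tx": 0, "ty": 0, "tz": 0, "ax": 1.0, "ay": 0, "az": 0},
  ],
)

```text
t: 3.62
ee_pos: [0.5426, 0.0543, 0.2692]
eef_rot: [46.6, 89.9, 176.9]
contact_force: [-0.2, -0.4, 0.8]
finger_gap: 0.0428
```

```bash
python3 -c "
from h import *
import pickle
go([.5443,.0486,.25],-140)
s=state();im=snapshot('wrist');save('w2',im);pickle.dump(s,open('s2.pkl','wb'))
u=proj('wrist',np.array([.5443,.0486,.1815]),s);print(u)
x,y=int(u[0]),int(u[1]);a=im[max(0,y-50):y+50,max(0,x-65):x+65];print(max(0,x-65),max(0,y-50));save('w2c',cv2.resize(a,None,fx=6,fy=6,interpolation=cv2.INTER_CUBIC))"
```

```text
t 3.62 pos [0.5426 0.0543 0.2692] yaw_y -139.71 xaxis [-2.1e-03  1.0e-04 -1.0e+00] j6 139.8 F [-0.18 -0.36  0.82] M [ 0.005  0.07  -0.003] gap 0.0428
go cm [ 1.92  0.24 -0.54] rad [ 0.005   0.0014 -0.0015]
[323.01043612 243.44558013]
258 193
```

View pics/w2c.png

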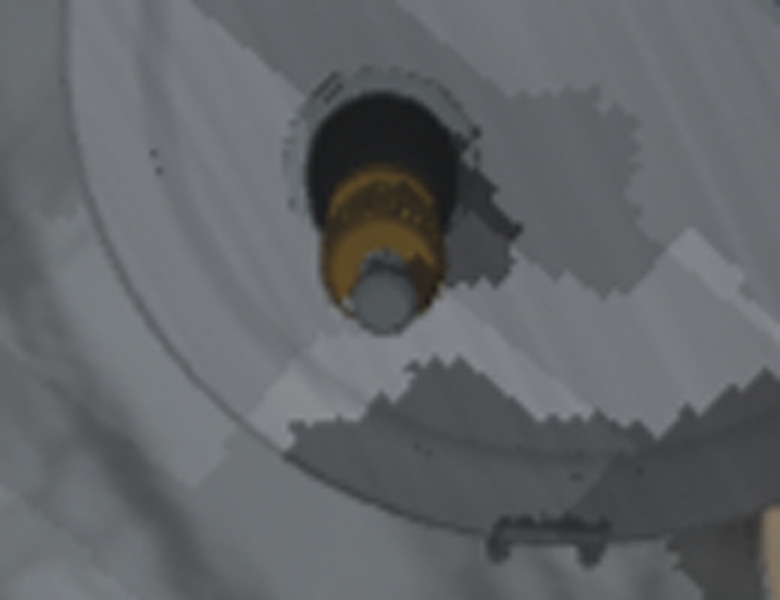

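```bash
python3 -c "
from h import *
import pickle
s1=pickle.load(open('s1.pkl','rb'));s2=pickle.load(open('s2.pkl','rb'))
rs=[ray('side',(319,234.3)),ray('top',(384.8,229.7)),ray('wrist',(330.5,238.0),s1),ray('wrist',(322.2,243.5),s2)]
print(tri(rs)); print(tri(rs[2:]));
X=tri(rs)[0]
from scipy.optimize import least_squares
for z in (.179,.1815,.184):
  a=[onz(r,z) for r in rs]; print(np.round(a,4).tolist())
# nut top/bottom edges etc in side crop: heights along axis
for v in (65,112,118,165,190,235,318): 
  o,d=ray('side',(319.2,225+v/7)); 
  # point on axis plane closest
  t=((X[:2]-o[:2])@d[:2])/(d[:2]@d[:2]); print(v,round((o+t*d)[2],4))
go([X[0],X[1],.20],-140); print(state()['joint_pos'].round(1))
"
```

```text
(array([0.5446069 , 0.04923383, 0.1809547 ]), [np.float64(0.0004340957243620471), np.float64(0.0007241823536329134), np.float64(0.0009804721256383318), np.float64(0.0001782678952945945)])
(array([0.54479363, 0.04949213, 0.1799606 ]), [np.float64(0.0005070593775986093), np.float64(0.0005070593775986332)])
[[0.5449, 0.0539, 0.179], [0.5446, 0.0484, 0.179], [0.5453, 0.0494, 0.179], [0.5441, 0.0495, 0.179]]
[[0.5441, 0.0486, 0.1815], [0.5444, 0.0486, 0.1815], [0.5452, 0.0502, 0.1815], [0.5446, 0.0489, 0.1815]]
[[0.5434, 0.0433, 0.184], [0.5441, 0.0488, 0.184], [0.5452, 0.051, 0.184], [0.5452, 0.0483, 0.184]]
65 0.1812
112 0.1707
118 0.1694
165 0.1588
190 0.1531
235 0.1427
318 0.1232
t 3.67 pos [0.5427 0.054  0.2692] yaw_y -139.6 xaxis [-0.0021 -0.     -1.    ] j6 139.6 F [ 0.2  -0.58  0.53] M [ 0.027  0.004 -0.009] gap 0.0432
go cm [ 6.92  0.15 -0.49] rad [ 0.007   0.0013 -0.0016]
[  0.   -7.4 105.3  -0.   82.1 139.6]
```

Call:
carry_out(
  plan=[
    {"tx": 1.0, "ty": 0.1, "tz": -0.3, "ax": 0, "ay": 0.001, "az": -0.0015},
    {"tx": 3.0, "ty": 0.15, "tz": -0.5, "ax": 0, "ay": 0.001, "az": -0.0015},
    {"tx": 5.5, "ty": 0.15, "tz": -0.5, "ax": 0, "ay": 0.001, "az": -0.0015},
    {"tx": 6.9, "ty": 0.15, "tz": -0.5, "ax": 0, "ay": 0.001, "az": -0.0015},
    {"tx": 6.9, "ty": 0.15, "tz": -0.5, "ax": 0, "ay": 0.001, "az": -0.0015},
    {"tx": 6.9, "ty": 0.15, "tz": -0.5, "ax": 0, "ay": 0.001, "az": -0.0015},
  ],
)

```text
t: 4.17
ee_pos: [0.5439, 0.0495, 0.199]
eef_rot: [42.4, 89.8, 172.8]
contact_force: [0.3, -0.6, 0.4]
finger_gap: 0.0427
```

```bash
python3 -c "
from h import *
go([.5446,.0490,.149],-140)
s=state();im=snapshot('wrist');save('w3',im[150:480]);print(s['ee_pos'])
go([.5446,.0490,.149],-140)"
```

```text
t 4.17 pos [0.5439 0.0495 0.199 ] yaw_y -139.55 xaxis [-2.9e-03  4.0e-04 -1.0e+00] j6 139.1 F [ 0.25 -0.57  0.4 ] M [-0.02   0.004  0.007] gap 0.0427
go cm [ 5.   -0.03 -0.09] rad [ 0.0078  0.0021 -0.0019]
[0.54388481 0.0494799  0.19897906]
t 4.22 pos [0.5448 0.0494 0.2006] yaw_y -139.56 xaxis [-0.e+00  3.e-04 -1.e+00] j6 139.1 F [-0.69 -0.19  0.57] M [-0.033 -0.035  0.048] gap 0.0427
go cm [ 5.16  0.05 -0.02] rad [0.0076 0.0002 0.0002]
```

View pics/w3.png

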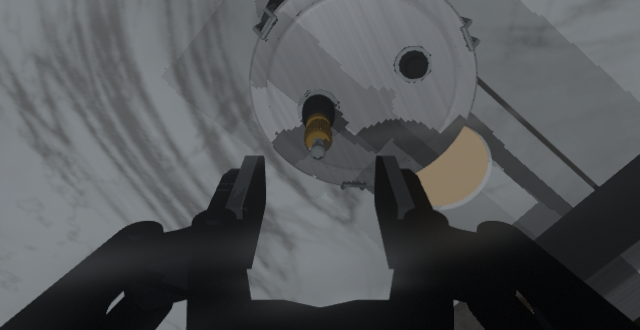

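Call:
carry_out(
  plan=[
    {"tx": 0.8, "ty": 0.05, "tz": 0, "ax": 0, "ay": 0, "az": 0},
    {"tx": 2.2, "ty": 0.05, "tz": 0, "ax": 0, "ay": 0, "az": 0},
    {"tx": 3.8, "ty": 0.05, "tz": 0, "ax": 0, "ay": 0, "az": 0},
    {"tx": 4.8, "ty": 0.05, "tz": 0, "ax": 0, "ay": 0, "az": 0},
    {"tx": 5.15, "ty": 0.05, "tz": 0, "ax": 0, "ay": 0, "az": 0},
    {"tx": 5.15, "ty": 0.05, "tz": 0, "ax": 0, "ay": 0, "az": 0},
    {"tx": 5.15, "ty": 0.05, "tz": 0, "ax": 0, "ay": 0, "az": 0},
  ],
)

```text
t: 4.8
ee_pos: [0.5446, 0.0491, 0.1492]
eef_rot: [-63.3, 90.0, 67.1]
contact_force: [0.7, -1.1, -0.2]
finger_gap: 0.0425
```

```bash
python3 -c "
from h import *
for i in range(3):
  s=state();im=snapshot('wrist')
  go([.5446,.0490,.149],-140)
save('w4',im[150:480]); im=snapshot('side');save('w4s',cv2.resize(im[200:310,250:390],None,fx=5,fy=5,interpolation=cv2.INTER_CUBIC))"
```

```text
t 4.85 pos [0.545  0.0491 0.1498] yaw_y -139.56 xaxis [ 1.2e-03  3.0e-04 -1.0e+00] j6 139.1 F [ 1.16 -0.16 -0.34] M [ 0.002 -0.033  0.023] gap 0.0427
go cm [0.08 0.04 0.02] rad [ 0.0076 -0.0006  0.0011]
t 4.9 pos [0.5452 0.0491 0.1501] yaw_y -139.56 xaxis [ 1.7e-03  3.0e-04 -1.0e+00] j6 139.1 F [-1.11 -0.06 -0.43] M [ 0.025  0.027 -0.079] gap 0.0427
go cm [0.11 0.05 0.03] rad [ 0.0076 -0.0009  0.0015]
t 4.95 pos [0.5451 0.0491 0.1501] yaw_y -139.56 xaxis [ 1.8e-03  3.0e-04 -1.0e+00] j6 139.1 F [ 0.27  0.22 -0.3 ] M [ 0.006  0.046 -0.036] gap 0.043
go cm [0.11 0.05 0.03] rad [ 0.0077 -0.001   0.0015]
```

View pics/w4.png

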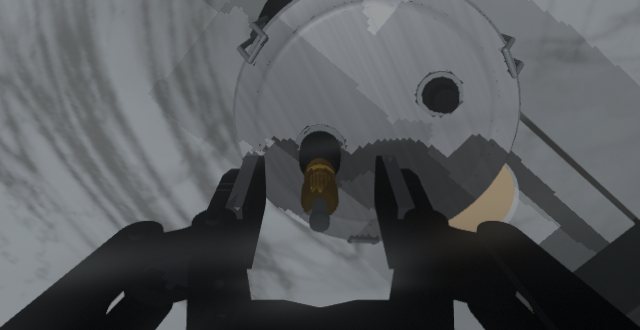

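View pics/w4s.png

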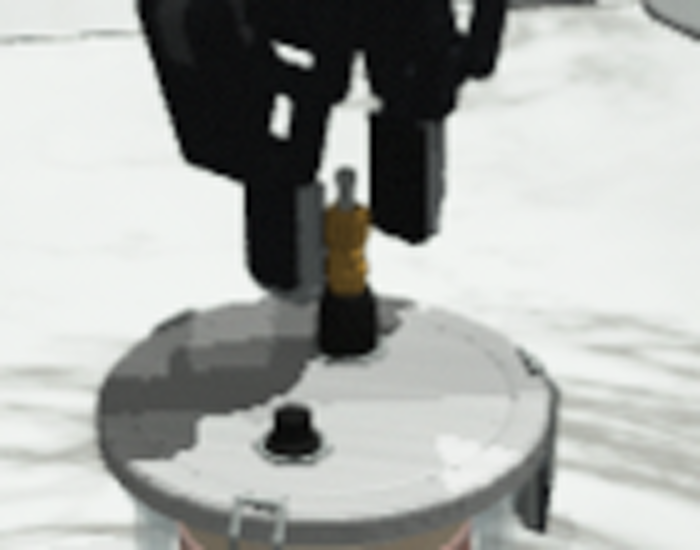

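Call:
carry_out(
  plan=[
    {"tx": 0, "ty": 0.05, "tz": 0, "ax": 0, "ay": 0, "az": 0},
    {"tx": 0, "ty": 0.05, "tz": 0, "ax": 0, "ay": 0, "az": 0},
    {"tx": 0, "ty": 0.05, "tz": 0, "ax": 0, "ay": 0, "az": 0},
    {"tx": 0, "ty": 0.05, "tz": 0, "ax": 0, "ay": 0, "az": 0},
    {"tx": 0, "ty": 0.05, "tz": 0, "ax": 0, "ay": 0, "az": 0},
    {"tx": 0, "ty": 0.05, "tz": 0, "ax": 0, "ay": 0, "az": 0},
  ],
  hand=-1,
)

```text
t: 5.5
ee_pos: [0.5452, 0.0489, 0.1506]
eef_rot: [-121.6, 89.8, 8.8]
contact_force: [2.5, 1.6, 1.4]
finger_gap: 0.0099
```

```bash
python3 -c "
from h import *
F=[]
for i in range(6):
  s=state();im=snapshot('wrist');F.append(np.r_[s['contact_force'],s['moment']])
go([.5446,.0490,.149],-140)
print(np.mean(F,0).round(2))
s=state();R=Ro.from_euler('xyz',s['eef_rot'],degrees=True).as_matrix();print('tool',(R.T@np.mean(F,0)[:3]).round(2))
save('w5',im[150:480]); im=snapshot('side');save('w5s',cv2.resize(im[200:310,250:390],None,fx=5,fy=5,interpolation=cv2.INTER_CUBIC))"
```

```text
t 5.8 pos [0.5451 0.0489 0.1504] yaw_y -139.56 xaxis [ 2.8e-03  5.0e-04 -1.0e+00] j6 139.0 F [2.4  1.56 2.64] M [ 0.182 -0.345 -0.029] gap 0.01
go cm [0.14 0.03 0.04] rad [ 0.0076 -0.0015  0.0025]
[ 1.78  1.12  2.03  0.17 -0.27 -0.02]
tool [-2.02 -2.08 -0.31]
```

View pics/w5.png

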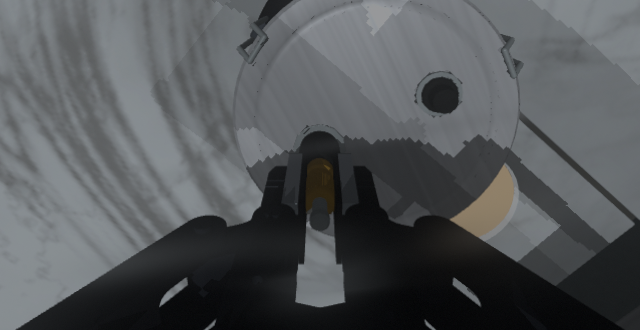

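View pics/w5s.png

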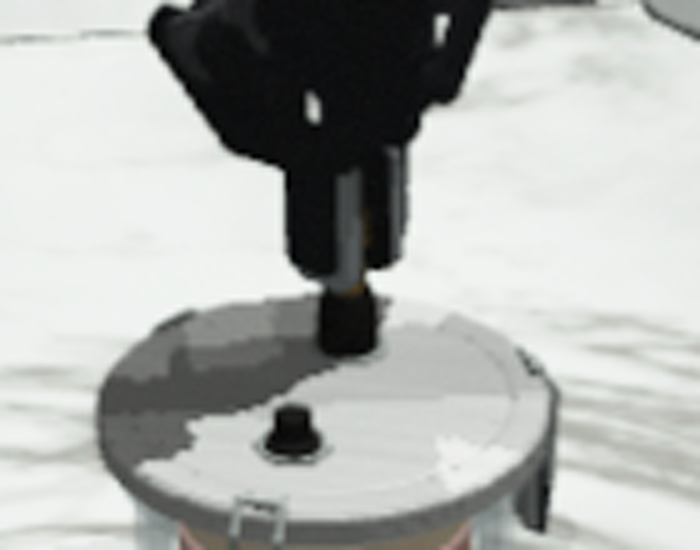

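```bash
python3 -c "
import cv2
a=cv2.imread('pics/w5.png')[100:280,230:410];cv2.imwrite('pics/w5c.png',cv2.resize(a,None,fx=4,fy=3.3,interpolation=cv2.INTER_CUBIC))"
```

```text
(no output)
```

View pics/w5c.png

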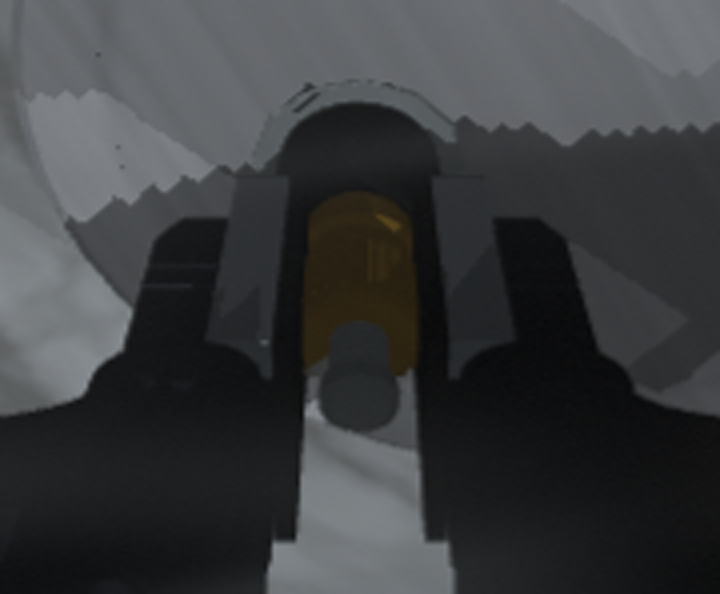

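Call:
carry_out(
  plan=[
    {"tx": -0.005, "ty": -0.01, "tz": 0, "ax": -0.05, "ay": 0, "az": 0},
    {"tx": -0.014, "ty": -0.02, "tz": 0, "ax": -0.15, "ay": 0, "az": 0},
    {"tx": -0.024, "ty": -0.02, "tz": 0, "ax": -0.25, "ay": 0, "az": 0},
    {"tx": -0.033, "ty": -0.02, "tz": 0, "ax": -0.35, "ay": 0, "az": 0},
    {"tx": -0.043, "ty": -0.02, "tz": 0, "ax": -0.45, "ay": 0, "az": 0},
    {"tx": -0.052, "ty": -0.02, "tz": 0, "ax": -0.55, "ay": 0, "az": 0},
    {"tx": -0.057, "ty": -0.02, "tz": 0, "ax": -0.6, "ay": 0, "az": 0},
    {"tx": -0.057, "ty": -0.02, "tz": 0, "ax": -0.6, "ay": 0, "az": 0},
  ],
)

```text
t: 6.52
ee_pos: [0.5453, 0.0492, 0.151]
eef_rot: [-148.3, 89.8, 16.6]
contact_force: [3.1, 2.6, 1.7]
finger_gap: 0.0104
```

```bash
cat >> h.py <<'E'
def rep(n=5,name=None):
    F=[];P=[]
    for i in range(n):
        s=state();im=snapshot('wrist');F.append(np.r_[s['contact_force'],s['moment']]);P.append(s['ee_pos'])
    m=np.mean(F,0);R=Ro.from_euler('xyz',s['eef_rot'],degrees=True).as_matrix()
    print('F',m[:3].round(2),'M',m[3:].round(3),'Ftool',(R.T@m[:3]).round(2),'Mtool',(R.T@m[3:]).round(3),'P',np.mean(P,0).round(4))
    go([.5446,.0490,.1504],-140)
    if name:
        save(name,cv2.resize(im[250:430,230:410],None,fx=4,fy=3.3,interpolation=cv2.INTER_CUBIC))
E
python3 -c "
from h import *
rep(5,'w6')"
```

```text
F [2.14 2.51 1.76] M [ 0.357 -0.336  0.044] Ftool [-1.75 -2.99 -1.41] Mtool [-0.043  0.231 -0.433] P [0.5454 0.0492 0.151 ]
t 6.77 pos [0.5453 0.0492 0.151 ] yaw_y -105.23 xaxis [ 3.1e-03  8.0e-04 -1.0e+00] j6 104.7 F [1.36 2.75 1.59] M [ 0.438 -0.291 -0.046] gap 0.0102
go cm [0.06 0.04 0.07] rad [ 0.6069 -0.0022  0.0024]
```

View pics/w6.png

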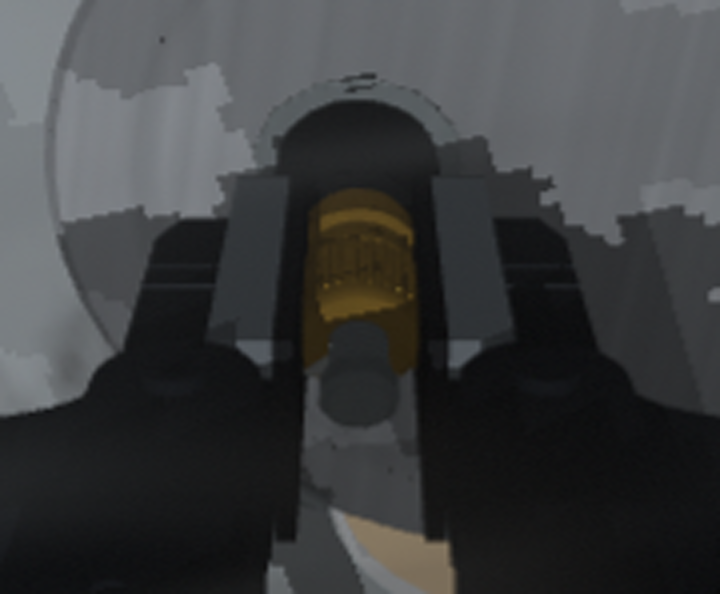

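Call:
carry_out(
  plan=[
    {"tx": -0.01, "ty": -0.02, "tz": -0.01, "ax": -0.05, "ay": 0, "az": 0},
    {"tx": -0.024, "ty": -0.035, "tz": -0.02, "ax": -0.15, "ay": 0, "az": 0},
    {"tx": -0.034, "ty": -0.035, "tz": -0.02, "ax": -0.25, "ay": 0, "az": 0},
    {"tx": -0.043, "ty": -0.035, "tz": -0.02, "ax": -0.35, "ay": 0, "az": 0},
    {"tx": -0.053, "ty": -0.035, "tz": -0.02, "ax": -0.45, "ay": 0, "az": 0},
    {"tx": -0.062, "ty": -0.035, "tz": -0.02, "ax": -0.55, "ay": 0, "az": 0},
    {"tx": -0.072, "ty": -0.035, "tz": -0.02, "ax": -0.65, "ay": 0, "az": 0},
    {"tx": -0.081, "ty": -0.035, "tz": -0.02, "ax": -0.75, "ay": 0, "az": 0},
    {"tx": -0.091, "ty": -0.035, "tz": -0.02, "ax": -0.85, "ay": 0, "az": 0},
    {"tx": -0.1, "ty": -0.035, "tz": -0.02, "ax": -0.95, "ay": 0, "az": 0},
    {"tx": -0.105, "ty": -0.035, "tz": -0.02, "ax": -1.0, "ay": 0, "az": 0},
    {"tx": -0.105, "ty": -0.035, "tz": -0.02, "ax": -1.0, "ay": 0, "az": 0},
  ],
)

```text
t: 7.77
ee_pos: [0.5453, 0.0497, 0.1519]
eef_rot: [168.7, 89.9, 30.8]
contact_force: [-0.1, 2.4, 2.3]
finger_gap: 0.0103
```

```bash
python3 -c "
from h import *
rep(5,'w7')"
```

```text
F [0.23 2.91 1.81] M [ 0.495 -0.089  0.031] Ftool [-1.81 -2.01 -2.12] Mtool [-0.03   0.398 -0.308] P [0.5453 0.0496 0.1519]
t 8.02 pos [0.5453 0.0497 0.1519] yaw_y -47.99 xaxis [ 0.0023  0.0012 -1.    ] j6 47.5 F [-0.32  4.82  1.47] M [ 0.53  -0.055  0.041] gap 0.0099
go cm [ 0.15 -0.    0.1 ] rad [ 1.6059e+00 -2.5000e-03  1.5000e-03]
```

View pics/w7.png

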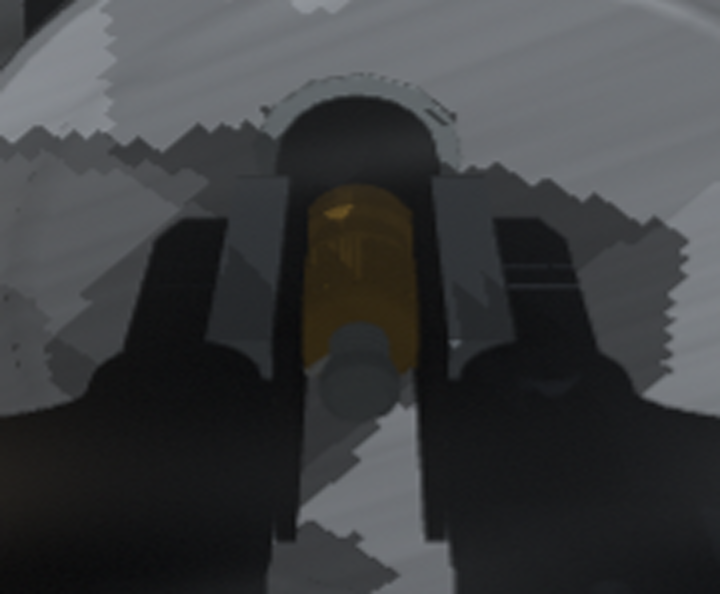

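Call:
carry_out(
  plan=[
    {"tx": -0.01, "ty": -0.01, "tz": -0.01, "ax": -0.05, "ay": 0, "az": 0},
    {"tx": -0.02, "ty": -0.025, "tz": -0.025, "ax": -0.15, "ay": 0, "az": 0},
    {"tx": -0.03, "ty": -0.025, "tz": -0.025, "ax": -0.25, "ay": 0, "az": 0},
    {"tx": -0.039, "ty": -0.025, "tz": -0.025, "ax": -0.35, "ay": 0, "az": 0},
    {"tx": -0.049, "ty": -0.025, "tz": -0.025, "ax": -0.45, "ay": 0, "az": 0},
    {"tx": -0.058, "ty": -0.025, "tz": -0.025, "ax": -0.55, "ay": 0, "az": 0},
    {"tx": -0.068, "ty": -0.025, "tz": -0.025, "ax": -0.65, "ay": 0, "az": 0},
    {"tx": -0.077, "ty": -0.025, "tz": -0.025, "ax": -0.75, "ay": 0, "az": 0},
    {"tx": -0.087, "ty": -0.025, "tz": -0.025, "ax": -0.85, "ay": 0, "az": 0},
    {"tx": -0.096, "ty": -0.025, "tz": -0.025, "ax": -0.95, "ay": 0, "az": 0},
    {"tx": -0.101, "ty": -0.025, "tz": -0.025, "ax": -1.0, "ay": 0, "az": 0},
    {"tx": -0.101, "ty": -0.025, "tz": -0.025, "ax": -1.0, "ay": 0, "az": 0},
  ],
)

```text
t: 9.02
ee_pos: [0.5449, 0.0499, 0.1527]
eef_rot: [123.5, 89.9, 42.8]
contact_force: [-0.2, 2.9, 1.4]
finger_gap: 0.0101
```

```bash
python3 -c "
from h import *
rep(5,'w8')"
```

```text
F [-0.76  2.66  1.92] M [0.396 0.144 0.035] Ftool [-1.92 -0.32 -2.75] Mtool [-0.034  0.414 -0.078] P [0.545  0.0499 0.1527]
t 9.27 pos [0.545  0.0499 0.1527] yaw_y 9.26 xaxis [ 0.0013  0.001  -1.    ] j6 -9.7 F [-1.44  1.65  3.09] M [0.417 0.213 0.018] gap 0.0106
go cm [ 0.23 -0.06  0.09] rad [ 2.6051e+00 -2.2000e-03  5.0000e-04]
```

Call:
carry_out(
  plan=[
    {"tx": -0.01, "ty": -0.005, "tz": -0.015, "ax": -0.05, "ay": 0, "az": 0},
    {"tx": -0.02, "ty": -0.005, "tz": -0.03, "ax": -0.15, "ay": 0, "az": 0},
    {"tx": -0.03, "ty": -0.005, "tz": -0.03, "ax": -0.25, "ay": 0, "az": 0},
    {"tx": -0.039, "ty": -0.005, "tz": -0.03, "ax": -0.35, "ay": 0, "az": 0},
    {"tx": -0.049, "ty": -0.005, "tz": -0.03, "ax": -0.45, "ay": 0, "az": 0},
    {"tx": -0.058, "ty": -0.005, "tz": -0.03, "ax": -0.55, "ay": 0, "az": 0},
    {"tx": -0.068, "ty": -0.005, "tz": -0.03, "ax": -0.65, "ay": 0, "az": 0},
    {"tx": -0.077, "ty": -0.005, "tz": -0.03, "ax": -0.75, "ay": 0, "az": 0},
    {"tx": -0.087, "ty": -0.005, "tz": -0.03, "ax": -0.85, "ay": 0, "az": 0},
    {"tx": -0.096, "ty": -0.005, "tz": -0.03, "ax": -0.95, "ay": 0, "az": 0},
    {"tx": -0.101, "ty": -0.005, "tz": -0.03, "ax": -1.0, "ay": 0, "az": 0},
    {"tx": -0.101, "ty": -0.005, "tz": -0.03, "ax": -1.0, "ay": 0, "az": 0},
  ],
)

```text
t: 10.27
ee_pos: [0.5445, 0.0499, 0.1535]
eef_rot: [73.2, 90.0, 49.7]
contact_force: [-1.4, 1.6, 2.2]
finger_gap: 0.01
```

```bash
python3 -c "
from h import *
rep(5,'w9')"
```

```text
F [-1.9   0.96  2.26] M [0.083 0.347 0.009] Ftool [-2.26  0.12 -2.12] Mtool [-0.009  0.351 -0.062] P [0.5446 0.0499 0.1535]
t 10.52 pos [0.5446 0.0499 0.1535] yaw_y 66.5 xaxis [ 4.e-04  4.e-04 -1.e+00] j6 -66.9 F [-1.97  0.46  2.53] M [-0.017  0.446  0.006] gap 0.0102
go cm [ 0.31 -0.09  0.04] rad [-2.679e+00  8.000e-04  1.000e-04]
```

View pics/w9.png

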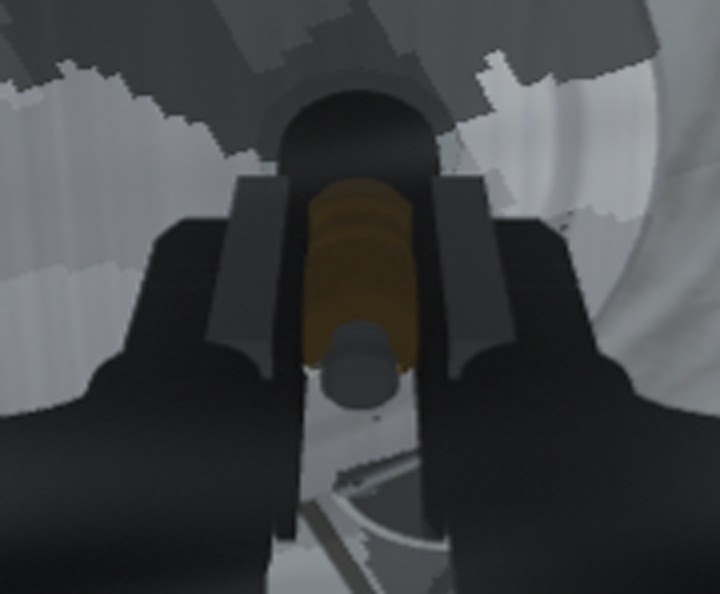

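Call:
carry_out(
  plan=[
    {"tx": -0.01, "ty": 0, "tz": -0.01, "ax": -0.05, "ay": 0, "az": 0},
    {"tx": -0.025, "ty": 0, "tz": -0.02, "ax": -0.15, "ay": 0, "az": 0},
    {"tx": -0.035, "ty": 0, "tz": -0.02, "ax": -0.25, "ay": 0, "az": 0},
    {"tx": -0.038, "ty": 0, "tz": -0.02, "ax": -0.28, "ay": 0, "az": 0},
    {"tx": -0.038, "ty": 0, "tz": -0.02, "ax": -0.28, "ay": 0, "az": 0},
  ],
)

```text
t: 10.93
ee_pos: [0.5444, 0.0498, 0.1539]
eef_rot: [-1.9, 90.0, -9.3]
contact_force: [-1.2, 0.5, 2.8]
finger_gap: 0.0104
```

```bash
python3 -c "
from h import *
rep(6)"
```

```text
F [-1.54 -0.37  2.35] M [-0.036  0.273  0.006] Ftool [-2.35 -0.57 -1.48] Mtool [-0.006  0.266 -0.072] P [0.5444 0.0498 0.1539]
t 11.23 pos [0.5444 0.0499 0.1539] yaw_y 82.52 xaxis [ 5.e-04  0.e+00 -1.e+00] j6 -82.9 F [-1.89 -0.71  1.35] M [-0.041  0.311  0.024] gap 0.01
go cm [ 0.35 -0.08  0.03] rad [-2.3995e+00  3.0000e-04  5.0000e-04]
```

Call:
carry_out(
  plan=[
    {"tx": -0.004, "ty": 0, "tz": 0, "ax": -0.04, "ay": 0, "az": 0},
    {"tx": -0.01, "ty": 0, "tz": 0, "ax": -0.1, "ay": 0, "az": 0},
    {"tx": -0.01, "ty": 0, "tz": 0, "ax": -0.1, "ay": 0, "az": 0},
    {"tx": -0.01, "ty": 0, "tz": 0, "ax": -0.1, "ay": 0, "az": 0},
  ],
)

```text
t: 11.57
ee_pos: [0.5444, 0.0498, 0.154]
eef_rot: [-3.6, 90.0, -5.4]
contact_force: [-2.0, -0.7, 1.3]
finger_gap: 0.0104
```

```bash
python3 -c "
from h import *
rep(6)"
```

```text
F [-1.74 -0.56  1.92] M [-0.112  0.296 -0.187] Ftool [-1.92 -0.62 -1.72] Mtool [ 0.187  0.292 -0.121] P [0.5444 0.0498 0.154 ]
t 11.87 pos [0.5444 0.0498 0.154 ] yaw_y 88.22 xaxis [ 4.e-04 -1.e-04 -1.e+00] j6 -88.6 F [-2.21 -1.11  2.73] M [-0.112  0.269 -0.212] gap 0.0098
go cm [ 0.36 -0.08  0.02] rad [-2.3001e+00  1.0000e-04  4.0000e-04]
```

Call:
carry_out(
  plan=[
    {"tx": 0, "ty": 0, "tz": 0, "ax": 0, "ay": 0, "az": 0},
    {"tx": 0, "ty": 0, "tz": 0, "ax": 0, "ay": 0, "az": 0},
    {"tx": 0, "ty": 0, "tz": 0, "ax": 0, "ay": 0, "az": 0},
    {"tx": 0, "ty": 0, "tz": 0, "ax": 0, "ay": 0, "az": 0},
  ],
  hand=0.0,
)

```text
t: 12.2
ee_pos: [0.5444, 0.0499, 0.1538]
eef_rot: [5.0, 90.0, 3.3]
contact_force: [-0.4, -0.0, 0.4]
finger_gap: 0.043
```

```bash
python3 -c "
from h import *
rep(3,'w10')"
```

```text
F [-0.3  -0.01  0.07] M [-0.015 -0.004  0.008] Ftool [-0.07 -0.02 -0.3 ] Mtool [-0.008 -0.004 -0.014] P [0.5444 0.0499 0.1538]
t 12.35 pos [0.5445 0.0498 0.1539] yaw_y 88.22 xaxis [ 5.e-04 -1.e-04 -1.e+00] j6 -88.6 F [ 0.25  0.8  -0.44] M [-0.088 -0.016 -0.013] gap 0.043
go cm [ 0.35 -0.08  0.02] rad [-2.3e+00  2.0e-04  6.0e-04]
```

View pics/w10.png

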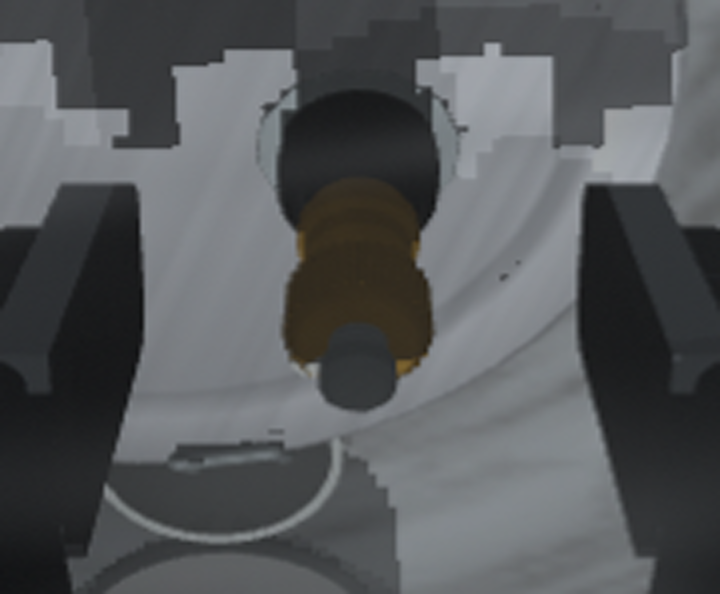

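Call:
carry_out(
  plan=[
    {"tx": -0.6, "ty": 0, "tz": 0, "ax": 0, "ay": 0, "az": 0},
    {"tx": -1.8, "ty": 0, "tz": 0, "ax": 0, "ay": 0, "az": 0},
    {"tx": -3.2, "ty": 0, "tz": 0, "ax": 0, "ay": 0, "az": 0},
    {"tx": -4.5, "ty": 0, "tz": 0, "ax": 0, "ay": 0, "az": 0},
    {"tx": -5.2, "ty": 0, "tz": 0, "ax": 0, "ay": 0, "az": 0},
    {"tx": -5.2, "ty": 0, "tz": 0, "ax": 0, "ay": 0, "az": 0},
  ],
)

```text
t: 12.85
ee_pos: [0.546, 0.0498, 0.2093]
eef_rot: [1.2, 89.7, -0.6]
contact_force: [0.3, -0.3, -0.8]
finger_gap: 0.0427
```

Call:
carry_out(
  plan=[
    {"tx": 0, "ty": 0, "tz": 0, "ax": 0, "ay": 0, "az": 0},
    {"tx": 0, "ty": 0, "tz": 0, "ax": 0, "ay": 0, "az": 0},
    {"tx": 0, "ty": 0, "tz": 0, "ax": 0, "ay": 0, "az": 0},
    {"tx": 0, "ty": 0, "tz": 0, "ax": 0, "ay": 0, "az": 0},
    {"tx": 0, "ty": 0, "tz": 0, "ax": 0, "ay": 0, "az": 0},
    {"tx": 0, "ty": 0, "tz": 0, "ax": 0, "ay": 0, "az": 0},
  ],
  hand=-1,
)

```text
t: 13.35
ee_pos: [0.5457, 0.0499, 0.2087]
eef_rot: [1.9, 89.7, 0.1]
contact_force: [0.5, -0.4, 0.3]
finger_gap: -0.0003
```

```bash
python3 -c "
from h import *
rep(2,'w11')
im=snapshot('side');save('w11s',cv2.resize(im[205:285,270:380],None,fx=7,fy=7,interpolation=cv2.INTER_CUBIC))"
```

```text
F [ 0.28 -0.23 -0.04] M [-0.039 -0.024 -0.003] Ftool [ 0.05 -0.22  0.29] Mtool [ 0.003 -0.025 -0.038] P [0.5457 0.0498 0.2088]
t 13.45 pos [0.5458 0.0499 0.209 ] yaw_y 88.22 xaxis [ 5.3e-03 -1.0e-04 -1.0e+00] j6 -88.6 F [0.39 1.13 0.11] M [ 0.032 -0.     0.01 ] gap -0.0
go cm [ 5.86 -0.09 -0.15] rad [-2.2999  0.0028  0.006 ]
```

View pics/w11.png

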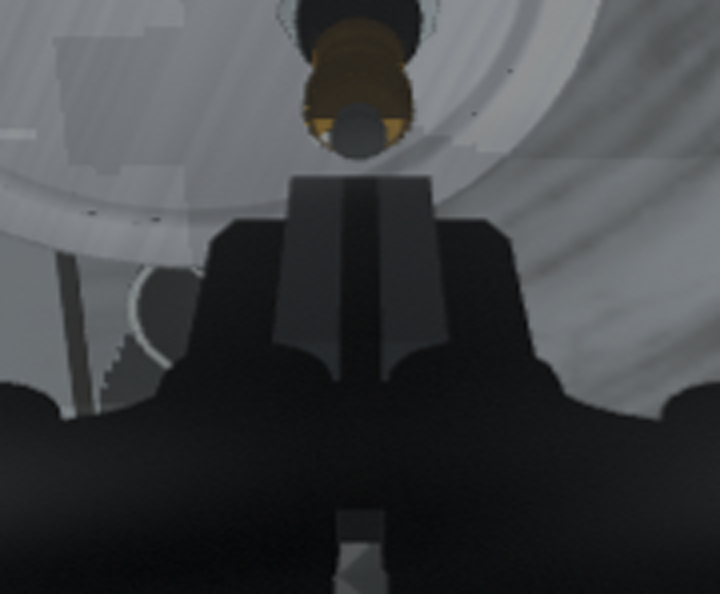

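View pics/w11s.png

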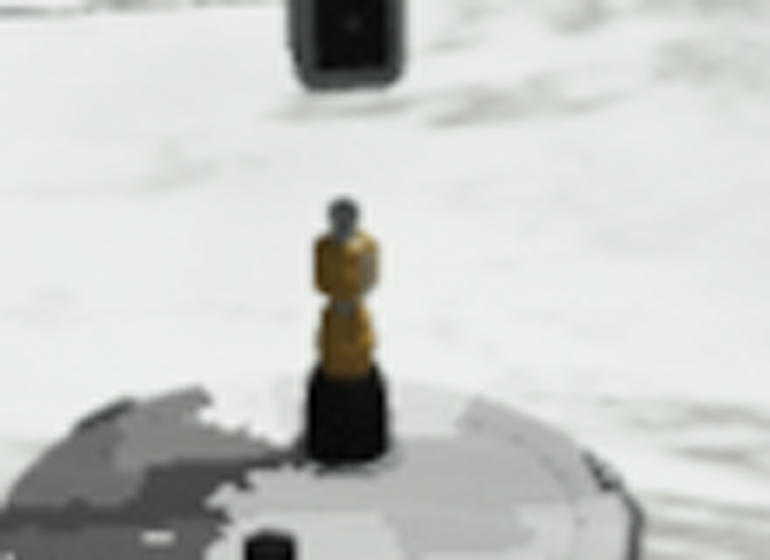

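Call:
carry_out(
  plan=[
    {"tx": 0.5, "ty": 0, "tz": -0.1, "ax": 0, "ay": 0, "az": 0.005},
    {"tx": 1.3, "ty": 0, "tz": -0.13, "ax": 0, "ay": 0, "az": 0.005},
    {"tx": 2.0, "ty": 0, "tz": -0.13, "ax": 0, "ay": 0, "az": 0.005},
    {"tx": 2.3, "ty": 0, "tz": -0.13, "ax": 0, "ay": 0, "az": 0.005},
    {"tx": 2.3, "ty": 0, "tz": -0.13, "ax": 0, "ay": 0, "az": 0.005},
    {"tx": 2.3, "ty": 0, "tz": -0.13, "ax": 0, "ay": 0, "az": 0.005},
  ],
)

```text
t: 14.0
ee_pos: [0.5445, 0.0499, 0.1855]
eef_rot: [49.1, 89.6, 47.4]
contact_force: [0.5, -0.2, -0.3]
finger_gap: 0.0003
```

```bash
python3 -c "
from h import *
rep(3)
im=snapshot('side');save('w12s',cv2.resize(im[205:285,270:380],None,fx=7,fy=7,interpolation=cv2.INTER_CUBIC))"
```

```text
F [ 0.26  0.06 -0.01] M [ 0.006 -0.037 -0.001] Ftool [0.01 0.07 0.26] Mtool [ 0.001 -0.036  0.007] P [0.5447 0.0499 0.1859]
t 14.15 pos [0.545  0.0499 0.1865] yaw_y 88.23 xaxis [ 0.0063  0.0049 -1.    ] j6 -88.8 F [-0.06 -0.33 -0.17] M [ 0.026  0.016 -0.015] gap -0.0002
go cm [ 3.61 -0.11 -0.06] rad [-2.2999  0.009   0.0045]
```

View pics/w12s.png

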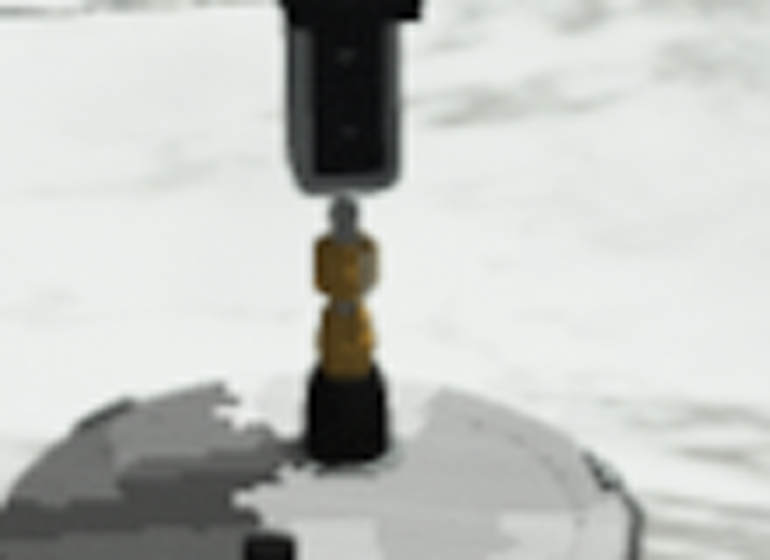

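Call:
carry_out(
  plan=[
    {"tx": 0.15, "ty": 0, "tz": -0.04, "ax": 0, "ay": 0.003, "az": 0},
    {"tx": 0.35, "ty": 0, "tz": -0.05, "ax": 0, "ay": 0.005, "az": 0.003},
    {"tx": 0.4, "ty": 0, "tz": -0.05, "ax": 0, "ay": 0.005, "az": 0.005},
    {"tx": 0.4, "ty": 0, "tz": -0.05, "ax": 0, "ay": 0.005, "az": 0.005},
  ],
)

```text
t: 14.53
ee_pos: [0.5444, 0.0499, 0.1822]
eef_rot: [86.0, 89.4, 84.2]
contact_force: [-0.2, -0.6, 0.0]
finger_gap: -0.0001
```

```bash
python3 -c "
from h import *
rep(3)"
```

```text
F [ 0.   -0.    0.02] M [-0.033 -0.044  0.022] Ftool [-0.02 -0.    0.  ] Mtool [-0.023 -0.044 -0.031] P [0.5444 0.0499 0.1824]
t 14.68 pos [0.5445 0.0499 0.1825] yaw_y 88.22 xaxis [ 0.0015  0.0101 -0.9999] j6 -89.1 F [0.15 0.21 0.08] M [0.034 0.031 0.011] gap -0.0
go cm [ 3.21 -0.12  0.01] rad [-2.2999  0.0122 -0.0039]
```

Call:
carry_out(
  plan=[
    {"tx": 0.1, "ty": 0, "tz": 0, "ax": 0, "ay": 0, "az": 0},
    {"tx": 0.1, "ty": 0, "tz": 0, "ax": 0, "ay": 0, "az": 0},
    {"tx": 0.1, "ty": 0, "tz": 0, "ax": 0, "ay": 0, "az": 0},
  ],
)

```text
t: 14.93
ee_pos: [0.5448, 0.0499, 0.1819]
eef_rot: [79.5, 89.4, 77.7]
contact_force: [0.5, -0.5, 2.0]
finger_gap: -0.0
```

```bash
python3 -c "
from h import *
rep(4)"
```

```text
F [ 0.46 -0.16  1.43] M [-0.007  0.004 -0.015] Ftool [-1.43 -0.13  0.46] Mtool [ 0.015  0.004 -0.007] P [0.5447 0.0499 0.1819]
t 15.13 pos [0.5447 0.0499 0.1818] yaw_y 88.22 xaxis [ 0.0021  0.0101 -0.9999] j6 -89.1 F [-0.15  0.01  1.07] M [-0.077 -0.018 -0.024] gap -0.0
go cm [ 3.14 -0.12 -0.01] rad [-2.2999  0.0126 -0.0032]
```

Call:
carry_out(
  plan=[
    {"tx": 0.08, "ty": 0, "tz": 0, "ax": 0, "ay": 0, "az": 0},
    {"tx": 0.16, "ty": 0, "tz": 0, "ax": 0, "ay": 0, "az": 0},
    {"tx": 0.24, "ty": 0, "tz": 0, "ax": 0, "ay": 0, "az": 0},
    {"tx": 0.32, "ty": 0, "tz": 0, "ax": 0, "ay": 0, "az": 0},
    {"tx": 0.34, "ty": 0, "tz": 0, "ax": 0, "ay": 0, "az": 0},
    {"tx": 0.34, "ty": 0, "tz": 0, "ax": 0, "ay": 0, "az": 0},
  ],
)

```text
t: 15.63
ee_pos: [0.5449, 0.05, 0.1788]
eef_rot: [77.2, 89.4, 75.4]
contact_force: [-0.4, -0.4, 4.8]
finger_gap: -0.0002
```

```bash
python3 -c "
from h import *
rep(5)"
```

```text
F [-0.49 -0.06  4.17] M [-0.019  0.081 -0.015] Ftool [-4.18 -0.03 -0.48] Mtool [ 0.016  0.081 -0.022] P [0.5449 0.0499 0.1788]
t 15.88 pos [0.5449 0.0499 0.1786] yaw_y 88.22 xaxis [ 0.0025  0.0101 -0.9999] j6 -89.1 F [-0.53 -0.18  4.67] M [ 0.001  0.099 -0.052] gap -0.0001
go cm [ 2.82 -0.12 -0.03] rad [-2.3     0.0128 -0.0028]
```

Call:
carry_out(
  plan=[
    {"tx": 0.06, "ty": 0, "tz": 0, "ax": 0, "ay": 0, "az": 0},
    {"tx": 0.12, "ty": 0, "tz": 0, "ax": 0, "ay": 0, "az": 0},
    {"tx": 0.13, "ty": 0, "tz": 0, "ax": 0, "ay": 0, "az": 0},
    {"tx": 0.13, "ty": 0, "tz": 0, "ax": 0, "ay": 0, "az": 0},
  ],
)

```text
t: 16.22
ee_pos: [0.545, 0.0499, 0.1777]
eef_rot: [75.2, 89.4, 73.4]
contact_force: [-0.6, 0.5, 6.0]
finger_gap: -0.0003
```

```bash
python3 -c "
from h import *
rep(6)
im=snapshot('side');save('w13s',cv2.resize(im[205:285,270:380],None,fx=7,fy=7,interpolation=cv2.INTER_CUBIC))"
```

```text
F [-0.68 -0.06  5.86] M [-0.008  0.095  0.014] Ftool [-5.86 -0.02 -0.66] Mtool [-0.013  0.095 -0.011] P [0.545  0.05   0.1777]
t 16.52 pos [0.545  0.05   0.1777] yaw_y 88.22 xaxis [ 0.003   0.01   -0.9999] j6 -89.1 F [-1.66  0.07  5.5 ] M [-0.015  0.084 -0.03 ] gap -0.0001
go cm [ 2.73 -0.13 -0.05] rad [-2.2999e+00  1.3000e-02 -2.1000e-03]
```

View pics/w13s.png

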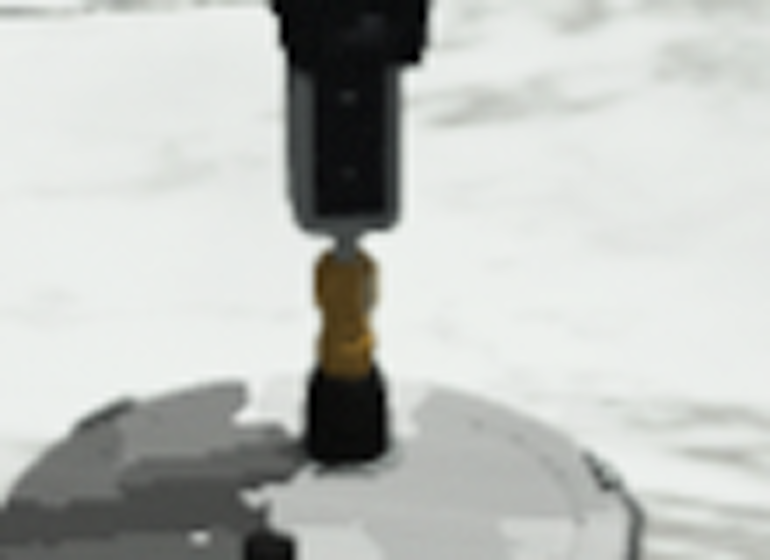

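Call:
carry_out(
  plan=[
    {"tx": 0.03, "ty": 0, "tz": 0, "ax": 0, "ay": 0, "az": 0},
    {"tx": 0.03, "ty": 0, "tz": 0, "ax": 0, "ay": 0, "az": 0},
    {"tx": 0.03, "ty": 0, "tz": 0, "ax": 0, "ay": 0, "az": 0},
    {"tx": 0.03, "ty": 0, "tz": 0, "ax": 0, "ay": 0, "az": 0},
    {"tx": 0.03, "ty": 0, "tz": 0, "ax": 0, "ay": 0, "az": 0},
    {"tx": 0.03, "ty": 0, "tz": 0, "ax": 0, "ay": 0, "az": 0},
    {"tx": 0.03, "ty": 0, "tz": 0, "ax": 0, "ay": 0, "az": 0},
    {"tx": 0.03, "ty": 0, "tz": 0, "ax": 0, "ay": 0, "az": 0},
    {"tx": 0.03, "ty": 0, "tz": 0, "ax": 0, "ay": 0, "az": 0},
    {"tx": 0.03, "ty": 0, "tz": 0, "ax": 0, "ay": 0, "az": 0},
    {"tx": 0.03, "ty": 0, "tz": 0, "ax": 0, "ay": 0, "az": 0},
    {"tx": 0.03, "ty": 0, "tz": 0, "ax": 0, "ay": 0, "az": 0},
  ],
)

```text
t: 17.57
ee_pos: [0.5451, 0.05, 0.1777]
eef_rot: [74.0, 89.4, 72.3]
contact_force: [-1.7, 0.0, 5.5]
finger_gap: -0.0001
```

```bash
python3 -c "
from h import *
rep(4)"
```

```text
F [-1.36  0.09  5.87] M [-0.061  0.157 -0.009] Ftool [-5.88  0.11 -1.34] Mtool [ 0.011  0.155 -0.066] P [0.5451 0.05   0.1777]
t 17.77 pos [0.5451 0.05   0.1777] yaw_y 88.23 xaxis [ 0.0032  0.0101 -0.9999] j6 -89.1 F [-1.22  0.09  5.72] M [-0.035  0.152 -0.018] gap -0.0001
go cm [ 2.72 -0.13 -0.06] rad [-2.2999e+00  1.3200e-02 -1.9000e-03]
```

Call:
carry_out(
  plan=[
    {"tx": 0.03, "ty": 0, "tz": 0, "ax": 0, "ay": 0, "az": 0},
    {"tx": 0.03, "ty": 0, "tz": 0, "ax": 0, "ay": 0, "az": 0},
    {"tx": 0.03, "ty": 0, "tz": 0, "ax": 0, "ay": 0, "az": 0},
    {"tx": 0.03, "ty": 0, "tz": 0, "ax": 0, "ay": 0, "az": 0},
    {"tx": 0.03, "ty": 0, "tz": 0, "ax": 0, "ay": 0, "az": 0},
    {"tx": -0.15, "ty": 0, "tz": 0, "ax": 0, "ay": 0, "az": 0},
    {"tx": -0.4, "ty": 0, "tz": 0, "ax": 0, "ay": 0, "az": 0},
    {"tx": -1.0, "ty": 0, "tz": 0, "ax": 0, "ay": 0, "az": 0},
    {"tx": -2.5, "ty": 0, "tz": 0, "ax": 0, "ay": 0, "az": 0},
    {"tx": -4.0, "ty": 0, "tz": 0, "ax": 0, "ay": 0, "az": 0},
    {"tx": -5.0, "ty": 0, "tz": 0, "ax": 0, "ay": 0, "az": 0},
    {"tx": -5.0, "ty": 0, "tz": 0, "ax": 0, "ay": 0, "az": 0},
  ],
)

```text
t: 18.77
ee_pos: [0.5461, 0.0494, 0.2301]
eef_rot: [56.2, 89.3, 54.5]
contact_force: [0.8, -0.2, 0.8]
finger_gap: -0.0001
```

```bash
python3 -c "
from h import *
rep(2,'w14')
im=snapshot('side');save('w14s',cv2.resize(im[205:285,270:380],None,fx=7,fy=7,interpolation=cv2.INTER_CUBIC));save('w14f',im)"
```

```text
F [ 0.2  -0.04  0.05] M [-0.018  0.036  0.021] Ftool [-0.05 -0.03  0.2 ] Mtool [-0.021  0.036 -0.019] P [0.5458 0.0495 0.2294]
t 18.87 pos [0.5449 0.0495 0.2274] yaw_y 88.23 xaxis [ 0.0033  0.01   -0.9999] j6 -89.1 F [-0.64  0.63 -0.72] M [ 0.001  0.007 -0.016] gap -0.0001
go cm [ 7.7  -0.13 -0.05] rad [-2.2999e+00  1.3200e-02 -1.8000e-03]
```

View pics/w14s.png

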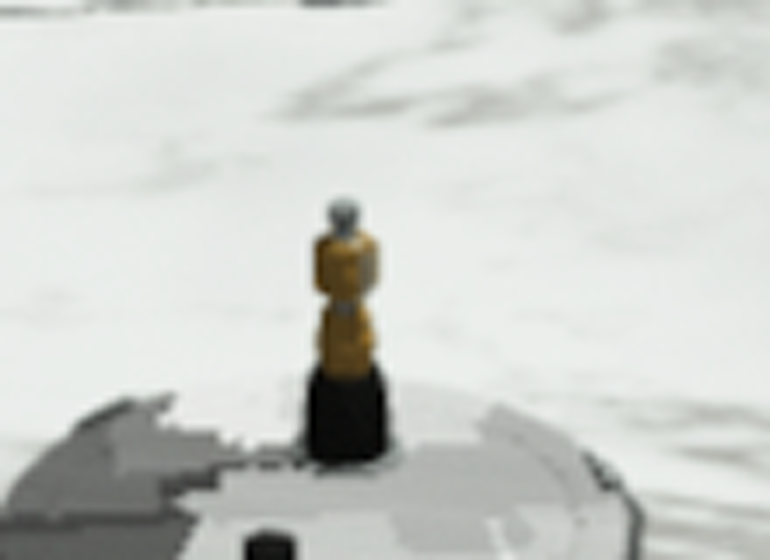

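View pics/w14f.png

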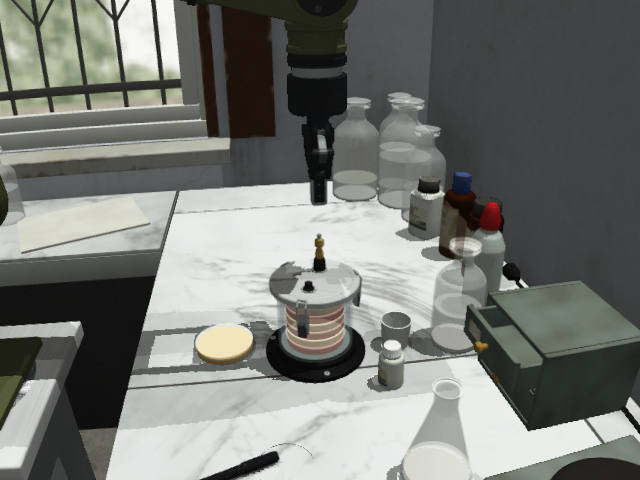

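```bash
python3 -c "
from h import *
print(hand_in())"
```

```text
the job is handed in; nothing more can be done
None
```

The vent valve is unscrewed and vented, and the job is handed in; `hand_in()` gives no verdict.

- **Nut:** I turned the lock nut counter-clockwise about 3.97 rad, raising the gripper as it climbed. The moment about the valve's axis jumped to about 0.19 N m, compared with under 0.05 N m while turning, so I took that as the stop.
- **Press:** I found the pin tip at z ≈ 0.182 m with a light touch. I then pressed it down with closed fingers to about 5.9 N, which puts it at about its 3.8 mm limit. I held it there for about 2 s and released it.
- **Forces on the valve:** Every reading stayed small: about 3 N sideways (one single reading near 5 N) and 6 N downward. That is well below what would tear or bend it.
- **Last checks:** The side picture shows the pin sprung back up, the nut still raised, the valve upright, and the dish, vial and cup apparently where they were. The gripper was clear, about 45 mm above the pin, with no contact force. The clock read 18.9 s at that last check.
- **One disagreement:** While gripping the 13 mm nut, the finger opening read 10 mm. The wrist picture showed the pads on the nut, and the nut climbed as expected.

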